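# Snap the four lid clips of a parts box shut in diagonal order

### The job

Shut the lid of the blue parts box: snap its four clips down over the rim one at a time, the yellow one first, then the one diagonally opposite, then the remaining two in either order, so that each stays down by itself when you let go. The keepers on the rim sit at uneven heights, so press each clip by feel until it gives, with no more than 25 N (about 2.5 kg), and take your hand off it before going to the next. Do not push any clip down before its turn, and leave the file, the tray and the lock case where they lie.

Things in the scene. Friction and masses are not known exactly. Their poses are not given: they have to be found in the camera images.
- box: Blue plastic parts box, grey lid in place, fixed to the bench: 124 x 190 mm on plan (132 x 200 at the rim), lid top 57 mm above the bench. Origin: centre of underside; x across, y along the long side, z up. Four clips (one yellow, three black) are hinged on the lid near the corners, two per long side; hinge axes along y, free ends reaching outward over the long rims. Over 25 N damages it.
- clip_yellow (a joint): Angle of the yellow clip; its hinge is at (+27, +70, +65) mm in the box frame and its free end points to +x. Flap 49 long, 26 wide, 4 thick (mm), lip at its end; upper face 3 mm above the hinge axis. 0 = flat, positive = end raised (rad). Open about 0.55 on a weak spring; springs back to about 0.37 unless snapped. Snapped clips rest between -0.21 and 0.17.
- clip_yellow_pad (a point): Where to press the yellow clip_yellow, a spot on its upper face 38 mm from its hinge; x runs to the free end, z out of the face. Snapping takes about 7 to 16 N down here, over the last 7 mm: resistance, a give, then a stiff rubber stop (12 N/mm). The steel keeper with bead and stop sits up to 7 mm above or below nominal, differently for each clip: feel for the stop.
- clip_opposite (a joint): Angle of the black clip; its hinge is at (-27, -70, +65) mm in the box frame and its free end points to -x; black, diagonally across the lid from the yellow one. Flap 49 long, 26 wide, 4 thick (mm), lip at its end; upper face 3 mm above the hinge axis. 0 = flat, positive = end raised (rad). Open about 0.55 on a weak spring; springs back to about 0.37 unless snapped. Snapped clips rest between -0.21 and 0.17.
- clip_opposite_pad (a point): Where to press the black clip_opposite, a spot on its upper face 38 mm from its hinge; x runs to the free end, z out of the face. Snapping takes about 7 to 16 N down here, over the last 7 mm: resistance, a give, then a stiff rubber stop (12 N/mm). The steel keeper with bead and stop sits up to 7 mm above or below nominal, differently for each clip: feel for the stop.
- clip_side1 (a joint): Angle of the black clip; its hinge is at (+27, -70, +65) mm in the box frame and its free end points to +x; black. Flap 49 long, 26 wide, 4 thick (mm), lip at its end; upper face 3 mm above the hinge axis. 0 = flat, positive = end raised (rad). Open about 0.55 on a weak spring; springs back to about 0.37 unless snapped. Snapped clips rest between -0.21 and 0.17.
- clip_side1_pad (a point): Where to press the black clip_side1, a spot on its upper face 38 mm from its hinge; x runs to the free end, z out of the face. Snapping takes about 7 to 16 N down here, over the last 7 mm: resistance, a give, then a stiff rubber stop (12 N/mm). The steel keeper with bead and stop sits up to 7 mm above or below nominal, differently for each clip: feel for the stop.
- clip_side2 (a joint): Angle of the black clip; its hinge is at (-27, +70, +65) mm in the box frame and its free end points to -x; black. Flap 49 long, 26 wide, 4 thick (mm), lip at its end; upper face 3 mm above the hinge axis. 0 = flat, positive = end raised (rad). Open about 0.55 on a weak spring; springs back to about 0.37 unless snapped. Snapped clips rest between -0.21 and 0.17.
- clip_side2_pad (a point): Where to press the black clip_side2, a spot on its upper face 38 mm from its hinge; x runs to the free end, z out of the face. Snapping takes about 7 to 16 N down here, over the last 7 mm: resistance, a give, then a stiff rubber stop (12 N/mm). The steel keeper with bead and stop sits up to 7 mm above or below nominal, differently for each clip: feel for the stop.
- file: Bystander: a flat file with a wooden handle, 200 mm long, 24 mm high, lying on the bench beyond one end of the box. Origin on the bench under it, x along it.
- tray: Bystander: a small dark steel tray of stampings, 100 x 75 x 32 mm, beyond the other end of the box. Origin: centre of its underside.
- lock_case: Bystander: a steel lock case with a brass bolt, 91 x 50 x 18 mm, lying on the bench beside a long side of the box. Origin: centre of its underside.
Not all that is in view belongs to the job. Several things have the shape of the box; the one meant has the colours described above.

How it is judged:
On the way, in this order (a step that is already met when the one before it is completed fails the run):
1. the yellow clip is snapped down and let go, the other three still open (value of joint clip_yellow below 0.22 rad and value of joint each of clip_opposite, clip_side1, clip_side2 above 0.22 rad and contact force between each of the arm, the fingers and box below 0.3 N), for 0.2 s.
2. the diagonally opposite clip is snapped down too and let go, the last two still open (value of joint each of clip_yellow, clip_opposite below 0.22 rad and value of joint each of clip_side1, clip_side2 above 0.22 rad and contact force between each of the arm, the fingers and box below 0.3 N), for 0.2 s.
3. a third clip is snapped down and let go, the last still open (value of joint each of clip_yellow, clip_opposite below 0.22 rad and ((value of joint clip_side1 below 0.22 rad and value of joint clip_side2 above 0.22 rad) or (value of joint clip_side2 below 0.22 rad and value of joint clip_side1 above 0.22 rad)) and contact force between each of the arm, the fingers and box below 0.3 N), for 0.2 s.
4. all four clips are snapped down and let go (value of joint each of clip_yellow, clip_opposite, clip_side1, clip_side2 below 0.22 rad and contact force between each of the arm, the fingers and box below 0.3 N), for 0.2 s.
At the end, for the whole second after the job is handed in: All four clips are snapped over the rim and stay down by themselves (each at less than 0.22 rad; an unsnapped clip springs back to about 0.4), with nothing touching the box (all of step 4).
It fails at once if the box or a clip is pressed with more than 25 N (contact force between any of the arm, the fingers and box above 25 N).
It fails at once if a clip is pushed down (under 0.22 rad) before its turn: the opposite one before the yellow, or one of the last two before the opposite one ((value of joint clip_opposite below 0.22 rad and value of joint clip_yellow above 0.22 rad) or (value of joint any of clip_side1, clip_side2 below 0.22 rad and value of joint clip_opposite above 0.22 rad)).
It fails at once if the file is moved more than 20 mm (distance of file from where it was at the start of the episode above 0.02 m).
It fails at once if the tray is moved more than 20 mm (distance of tray from where it was at the start of the episode above 0.02 m).
It fails at once if the lock case is moved more than 20 mm (distance of lock_case from where it was at the start of the episode above 0.02 m).
It also fails if it takes over 67 s, if anything falls off the work surface, if the arm or the gripper's body presses on something with over 40 N, if the wrist force passes 120 N, or if a joint passes its speed limit or range.

### The arm

A 6-joint arm with a two-finger parallel gripper is mounted at the origin on the work surface. World frame = base frame: x ahead of the robot, y to its left, z up, the work surface at z = 0. Lengths are in m, angles in rad, forces in N, time in s.
With the tool pointing down it reaches from about 0.35 to 1 m from the base axis. Payload 7.1 kg.
Tool frame: the origin (TCP) lies on the mounting face of the last link; the fingertips stand 173 mm ahead of it and the grasp point (between the pads) lies 155 mm ahead of it (arm.tip_extent is the x of the fingertips in the tool frame, in m); x points along the fingers, z is the direction in which the jaws open and shut, and the axes are right-handed (so a half turn about x gives the same grasp; the last joint's range is limited). The gripper opens to 85 mm and grips with 20 to 120 N. Pads are 22 mm wide; open, the fingers measure 114 mm over their backs; the gripper's body (76 mm by 85 mm) begins 54 mm behind the grasp point. The pads swing forward as they close: fully open they stand 13 mm farther back than shut.
Start: joints at [-1.346, 0.423, 1.63, -0, 1.089, -0.019], TCP at [0.151, -0.606, 0.405] pointing down, gripper open.
Joint ranges: [-3, 3], [-0.9, 2.11], [0.09, 2.58], [-1.31, 4.45], [0.11, 2.69], [-2.54, 2.54]. Speed limits (rad/s): [2.39, 2.39, 3.01, 3.14, 3.14, 3.14].

### API

Orientations are given as a unit quaternion [x, y, z, w].
In Python, from plant import arm gives the robot as it stands.
- The arm moves only by the tool jog_arm, never from a script. Its argument "series" is a list of rows, each an object with "slide": the shift along the world's x, y, z in cm, a list of three; "roll": the turn about the world's z in rad; "grip": the opening, from 0 (shut) to 1 (fully open). In form: [{"slide": [x, y, z], "roll": roll, "grip": grip}, ...]. A call has 1 to 8 rows; each row is the pose to reach, as a shift and turn from the pose commanded when the call began; what a row does not reach only later rows make up. A row lasts 1/12 s, in which the tool goes at most 41.7 mm and 7.16 degrees, less where a joint would pass 70% of its speed; a pose out of reach is approached as far as the arm can. A call with a gripper value outside its range is refused whole. The fingers move at their own pace and stop on an object; the grip force is fixed at half the most. Time passes only in rows, so rows that repeat a pose let the fingers close. It gives the time, the measured TCP pose, the force and the opening at its end, in the units of the state.
- arm.state(): the state, without advancing time (a new reading comes with each control period).
- arm.get_image(name): name is "scene" or "top"; returns (picture, depth): 480x640x3 uint8, blue, green, red; 480x640 float32, m along the optical axis (not along the pixel's ray), 0 where there is no reading.
- arm.camera_model(name): a dict with "intrinsics" (3x3 intrinsics, pixels), "dist_coeffs" ([k1, k2, p1, p2, k3] as OpenCV has them; the pictures are not rectified), "cam_to_world" (4x4, takes a point from camera to world coordinates). Camera axes: x right, y down, z forward; pixel columns grow to the right and rows downward; lengths in m; the calibration is good to about 2 mm. A picture is of the moment at which its call begins. camera_model takes no time and is no camera call.
- arm.sign_off(): hands the job in, once; it reports no verdict.
The state is a dict: "time": time; "joint_pos": joint angles; "qd": joint speeds; "effort": joint torques, N m; "eef_pos": TCP position; "orientation": TCP orientation; "contact_force": force on the tool from outside, world axes, zero at the start; "ft_torque": the same for the moment, N m; "width": opening from 0.0 (shut) to 1.0 (fully open).
Only numpy, scipy, OpenCV 4.12 (cv2) and the standard library are available. Lean on these libraries where they do the work, as an engineer would, in place of code of your own. Each camera call takes 0.05 s, during which the arm holds its last target. There are 200 camera calls.

## Working session

There is one attempt and no reset: what is moved stays moved. The work goes in short steps, Python scripts to look and compute and a tool call to move; the robot and the scene stay as the last step left them, time stands still between calls to the robot, and variables do not carry over. Pictures are saved under pics/ and viewed, about 8 in all and at most 12, crops included, and the job is handed in when it is done.

Besides the shell and the picture viewer there is one more tool, called after "Emit:" by a JSON object that holds its "api" and its "payload". jog_arm: Moves the arm, as the interface text tells. Its arguments: {"type":"object","properties":{"series":{"type":"array","items":{"type":"object","properties":{"slide":{"type":"array","items":{"type":"number"}},"roll":{"type":"number"},"grip":{"type":"number"}}}}},"required":["series"]}

```bash
mkdir -p pics; cat > h.py <<'E'
import numpy as np, cv2
from plant import arm
def grab(n):
    im,d=arm.get_image(n); c=arm.camera_model(n)
    return im,d,c
def pts(d,c,uv):
    K=np.array(c["intrinsics"]);D=np.array(c["dist_coeffs"]);T=np.array(c["cam_to_world"])
    uv=np.asarray(uv,float).reshape(-1,2)
    n=cv2.undistortPoints(uv.reshape(-1,1,2),K,D).reshape(-1,2)
    z=d[uv[:,1].astype(int),uv[:,0].astype(int)]
    P=np.c_[n*z[:,None],z]
    return P@T[:3,:3].T+T[:3,3], z
E
python3 - <<'E'
from h import *
for n in("scene","top"):
    im,d,c=grab(n); cv2.imwrite(f"pics/{n}0.png",im); np.savez(f"{n}0.npz",im=im,d=d)
    print(n,np.round(c["cam_to_world"],3).tolist())
print(arm.state())
E
```

```text
scene [[-0.144, 0.767, -0.625, 1.079], [0.99, 0.117, -0.084, 0.046], [0.009, -0.631, -0.776, 0.802], [0.0, 0.0, 0.0, 1.0]]
top [[-0.014, -0.997, 0.075, 0.413], [-1.0, 0.013, -0.016, -0.005], [0.015, -0.075, -0.997, 1.083], [0.0, 0.0, 0.0, 1.0]]
{'time': 0.1, 'joint_pos': array([-1.34601172e+00,  4.23790778e-01,  1.63061012e+00, -2.87705035e-06,
        1.08858695e+00, -1.90127520e-02]), 'qd': array([ 1.53586089e-03, -1.20278717e-03, -3.58846176e-03, -5.80262889e-04,
        2.36089475e-06, -3.07892984e-04]), 'effort': array([ 3.67432540e-04, -5.58423007e+01, -2.82444370e+01, -4.39920962e-05,
        2.92920166e-03,  2.27376390e-06]), 'eef_pos': array([ 0.15082981, -0.60627083,  0.40400815]), 'orientation': array([ 0.43580122,  0.55747179, -0.43518036,  0.55670509]), 'contact_force': array([0.48237888, 0.53369707, 0.18523613]), 'ft_torque': array([-0.02539953, -0.01471791, -0.01883227]), 'width': 1.0017500825685797}
```

View pics/scene0.png

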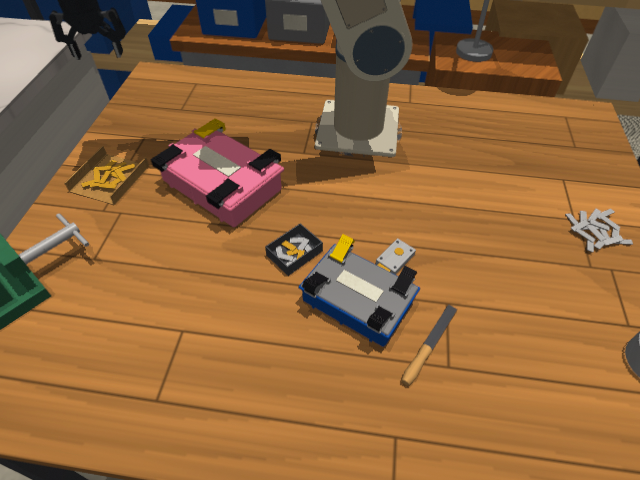

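View pics/top0.png

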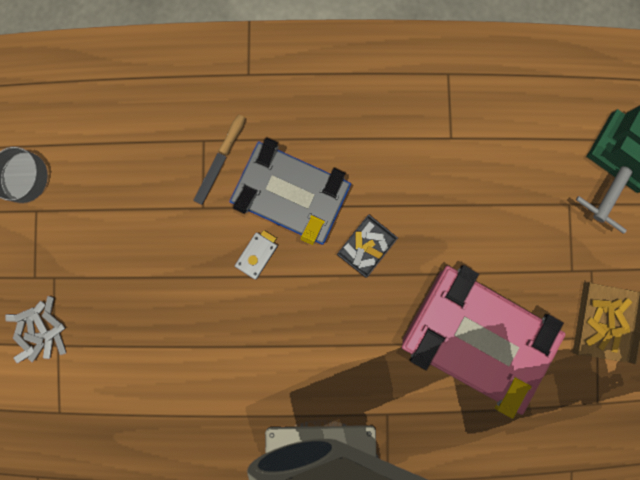

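Candidates in the top view are the blue box with grey lid at (290,190) and the pink look-alike at (483,340). I choose the blue and grey one. Its yellow clip is at (313,229), the opposite clip at (267,150), and the side clips at (243,198) and (335,183).

```bash
python3 - <<'E'
from h import *
for n in("top","scene"):
    f=np.load(n+"0.npz");im,d=f["im"],f["d"];c=arm.camera_model(n)
    vv,uu=np.mgrid[:480,:640];uv=np.c_[uu.ravel(),vv.ravel()]
    P,z=pts(d,c,uv);col=im.reshape(-1,3).astype(int)
    if n=="top": r=(uv[:,0]>220)&(uv[:,0]<362)&(uv[:,1]>128)&(uv[:,1]<255)
    else: r=(uv[:,0]>295)&(uv[:,0]<425)&(uv[:,1]>228)&(uv[:,1]<355)
    r&=z>0
    print(n,"bench z",np.median(P[r&(abs(P[:,2])<.02),2]))
    lid=r&(P[:,2]>.042)&(P[:,2]<.075)
    al=r&(P[:,2]>.042)&(P[:,2]<.12)
    for nm,m in(("lid",lid),("all",al)):
        print(nm,m.sum(),cv2.minAreaRect((P[m,:2]*1000).astype(np.float32)))
    h=np.histogram(P[al,2],np.arange(.04,.12,.004));print(h[0])
    y=al&(col[:,2]>120)&(col[:,1]>90)&(col[:,0]<60)&(P[:,2]>.06)
    k=al&(col.max(1)<50)&(P[:,2]>.062)
    print("yel",y.sum(),P[y].mean(0),P[y].min(0),P[y].max(0))
    lab=cv2.connectedComponentsWithStats(k.reshape(480,640).astype(np.uint8))
    for i in range(1,lab[0]):
        m=(lab[1].ravel()==i)
        if m.sum()>30: print("blk",m.sum(),lab[3][i].round(),P[m].mean(0).round(4),P[m,2].max().round(4))
im=np.load("top0.npz")["im"][120:265,190:400]
cv2.imwrite("pics/crop.png",cv2.resize(im,None,fx=3.8,fy=3.8,interpolation=cv2.INTER_CUBIC))
E
```

```text
top bench z -0.00030006518073055766
lid 6353 ((567.6251220703125, 53.400665283203125), (201.37486267089844, 146.3684844970703), 64.75727081298828)
all 7403 ((569.7623901367188, 52.18822479248047), (201.4256591796875, 151.71241760253906), 65.0220718383789)
[   1    5  189 2272 2963  329  190  244  212  246  254  282  188   28
    0    0    0    0    0]
yel 370 [0.49418626 0.00983628 0.07999254] [ 0.46754683 -0.01128623  0.06440219] [0.52327828 0.0319612  0.09411476]
blk 345 [267. 152.] [0.6427 0.0936 0.0792] 0.0949
blk 350 [334. 182.] [ 0.5829 -0.0323  0.0795] 0.0958
blk 336 [244. 199.] [0.5541 0.1355 0.0788] 0.0931
scene bench z 0.0009503749395932681
lid 5338 ((569.9661865234375, 52.56590270996094), (201.059326171875, 142.3812713623047), 64.19683074951172)
all 6315 ((569.6156005859375, 52.60240173339844), (200.05601501464844, 151.4272918701172), 64.81414794921875)
[  14   15   97  788 3401  523  133  244  168  210  224  241  223   34
    0    0    0    0    0]
yel 321 [0.49830549 0.00934224 0.07968099] [ 0.47470861 -0.01269611  0.06413133] [0.5396086 0.1580932 0.0951709]
blk 371 [404. 281.] [0.5586 0.1351 0.0785] 0.0917
blk 300 [313. 282.] [ 0.5902 -0.0336  0.0807] 0.0937
blk 328 [378. 318.] [0.6495 0.0925 0.0818] 0.0952
```

View pics/crop.png

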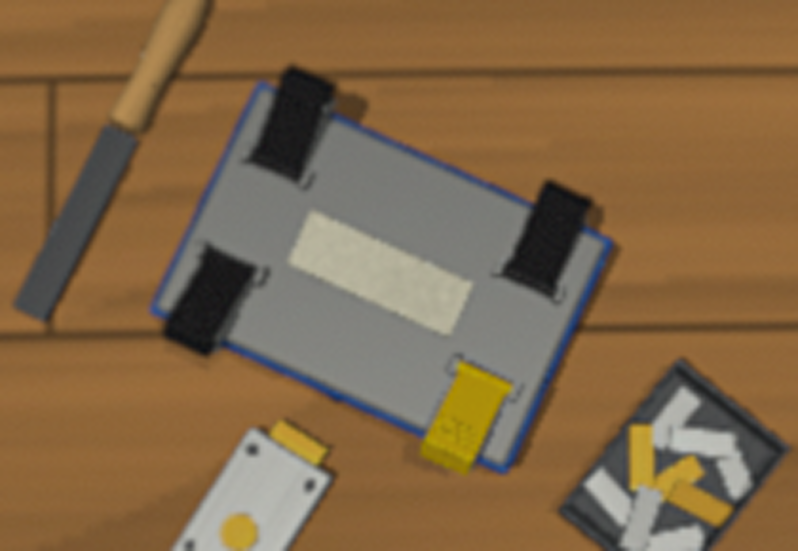

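```bash
python3 - <<'E'
from h import *
from scipy.spatial.transform import Rotation as R
s=arm.state();M=R.from_quat(s["orientation"]).as_matrix();print(M.round(3),arm.tip_extent,s["eef_pos"])
tz=np.degrees(np.arctan2(M[1,2],M[0,2]));print("jaw yaw",tz,"roll to box y (mod 180)",[(np.radians(65-tz)+np.pi/2)%np.pi-np.pi/2])
C=np.array([.570,.052]);a=np.radians(-115);ey=np.array([np.cos(a),np.sin(a)]);ex=np.array([ey[1]*-1*-1,-ey[0]])
ex=np.array([np.cos(a-np.pi/2),np.sin(a-np.pi/2)])
for n,sx,sy in(("yel",1,1),("opp",-1,-1),("s1",1,-1),("s2",-1,1)):
    t=C+ex*sx*.069+ey*sy*.07;print(n,t.round(4),"shift cm",((t-s["eef_pos"][:2])*100).round(2))
print(ex,ey)
E
```

```text
[[-0.     0.97   0.241]
 [ 0.001  0.241 -0.97 ]
 [-1.     0.    -0.001]] 0.1734 [ 0.15082981 -0.60627083  0.40400815]
jaw yaw -76.03136283495621 roll to box y (mod 180) [np.float64(-0.6801310235450426)]
yel [0.4779 0.0177] shift cm [32.71 62.4 ]
opp [0.6621 0.0863] shift cm [51.13 69.26]
s1 [0.537  0.1446] shift cm [38.62 75.09]
s2 [ 0.603  -0.0406] shift cm [45.21 56.57]
[-0.90630779  0.42261826] [-0.42261826 -0.90630779]
```

Emit:
{"api": "jog_arm", "payload": {"series": [{"slide": [4,4,0],"roll": -0.1,"grip": 0},{"slide": [6,7,0],"roll": -0.2,"grip": 0},{"slide": [8,10.5,0],"roll": -0.3,"grip": 0},{"slide": [10,14,0],"roll": -0.4,"grip": 0},{"slide": [12,17.5,0],"roll": -0.5,"grip": 0},{"slide": [14,21,0],"roll": -0.6,"grip": 0},{"slide": [16,24.5,0],"roll": -0.68,"grip": 0},{"slide": [18,28,0],"roll": -0.68,"grip": 0}]}}

```text
time: 0.77
eef_pos: [0.3308, -0.3253, 0.4046]
orientation: [-0.597, -0.379, 0.597, -0.378]
contact_force: [0.2, -1.0, 0.2]
width: -0.001
```

Emit:
{"api": "jog_arm", "payload": {"series": [{"slide": [2,4,0],"grip": 0},{"slide": [4,7.5,0],"grip": 0},{"slide": [6,11,0],"grip": 0},{"slide": [8,14.5,0],"grip": 0},{"slide": [9,18,0],"grip": 0},{"slide": [10,21,0],"grip": 0},{"slide": [11,24,0],"grip": 0},{"slide": [12,27,0],"grip": 0}]}}

```text
schema error: expected keys slide, roll, grip
```

Emit:
{"api": "jog_arm", "payload": {"series": [{"slide": [2,3.5,0],"roll": 0,"grip": 0},{"slide": [3.5,7,0],"roll": 0,"grip": 0},{"slide": [5,10.5,0],"roll": 0,"grip": 0},{"slide": [6.5,14,0],"roll": 0,"grip": 0},{"slide": [8,17.5,0],"roll": 0,"grip": 0},{"slide": [9.5,21,0],"roll": 0,"grip": 0},{"slide": [11,24.5,0],"roll": 0,"grip": 0},{"slide": [12.5,28,0],"roll": 0,"grip": 0}]}}

```text
time: 1.43
eef_pos: [0.4556, -0.0453, 0.4047]
orientation: [-0.596, -0.38, 0.596, -0.38]
contact_force: [1.0, -0.8, -0.1]
width: -0.001
```

Emit:
{"api": "jog_arm", "payload": {"series": [{"slide": [1,3,-3],"roll": 0,"grip": 0},{"slide": [2,5,-6],"roll": 0,"grip": 0},{"slide": [2.2,6.2,-9],"roll": 0,"grip": 0},{"slide": [2.2,6.3,-11],"roll": 0,"grip": 0},{"slide": [2.2,6.3,-11.5],"roll": 0,"grip": 0},{"slide": [2.2,6.3,-11.5],"roll": 0,"grip": 0},{"slide": [2.2,6.3,-11.5],"roll": 0,"grip": 0}]}}

```text
time: 2.02
eef_pos: [0.4777, 0.0154, 0.2902]
orientation: [-0.596, -0.38, 0.596, -0.38]
contact_force: [0.3, 0.5, 0.3]
width: -0.005
```

```bash
python3 - <<'E'
from h import *
im,d,c=grab("scene");im2=grab("top")[0]
a=cv2.resize(im[180:370,270:470],None,fx=2,fy=2);b=cv2.resize(im2[110:300,190:390],None,fx=2,fy=2)
cv2.imwrite("pics/a.png",np.hstack([a,b]));print(arm.state()["contact_force"],arm.state()["eef_pos"])
E
```

```text
[ 1.05121682 -0.52652008 -0.06864983] [0.47803992 0.01522605 0.2910881 ]
```

View pics/a.png

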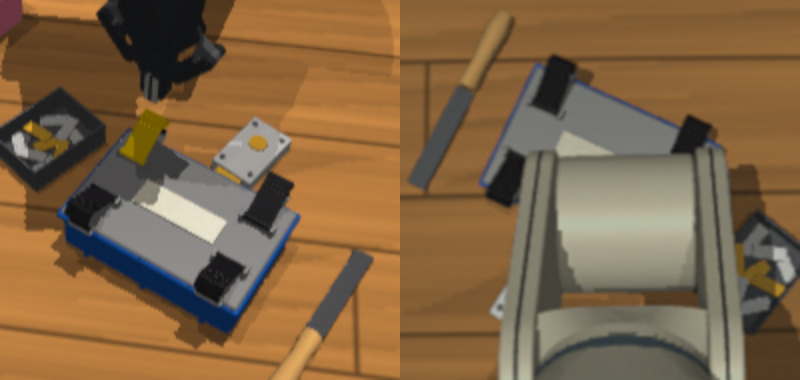

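Emit:
{"api": "jog_arm", "payload": {"series": [{"slide": [0,0.2,-1],"roll": 0,"grip": 0},{"slide": [0,0.2,-2],"roll": 0,"grip": 0},{"slide": [0,0.2,-2.5],"roll": 0,"grip": 0},{"slide": [0,0.2,-2.8],"roll": 0,"grip": 0},{"slide": [0,0.2,-2.9],"roll": 0,"grip": 0},{"slide": [0,0.2,-2.9],"roll": 0,"grip": 0}]}}

```text
time: 2.62
eef_pos: [0.4773, 0.0177, 0.2603]
orientation: [-0.596, -0.38, 0.597, -0.38]
contact_force: [-0.3, -0.3, -0.2]
width: -0.0
```

Emit:
{"api": "jog_arm", "payload": {"series": [{"slide": [0,0,-0.1],"roll": 0,"grip": 0},{"slide": [0,0,-0.2],"roll": 0,"grip": 0},{"slide": [0,0,-0.3],"roll": 0,"grip": 0},{"slide": [0,0,-0.3],"roll": 0,"grip": 0}]}}

```text
time: 2.95
eef_pos: [0.4775, 0.0178, 0.2577]
orientation: [0.596, 0.38, -0.596, 0.38]
contact_force: [1.5, 0.2, 0.1]
width: 0.001
```

Emit:
{"api": "jog_arm", "payload": {"series": [{"slide": [0,0,-0.1],"roll": 0,"grip": 0},{"slide": [0,0,-0.2],"roll": 0,"grip": 0},{"slide": [0,0,-0.2],"roll": 0,"grip": 0}]}}

```text
time: 3.2
eef_pos: [0.4774, 0.0177, 0.2556]
orientation: [0.596, 0.38, -0.596, 0.38]
contact_force: [-0.0, 0.6, 0.3]
width: 0.002
```

Emit:
{"api": "jog_arm", "payload": {"series": [{"slide": [0,0,-0.1],"roll": 0,"grip": 0},{"slide": [0,0,-0.2],"roll": 0,"grip": 0},{"slide": [0,0,-0.2],"roll": 0,"grip": 0}]}}

```text
time: 3.45
eef_pos: [0.4773, 0.0178, 0.2543]
orientation: [-0.596, -0.38, 0.596, -0.38]
contact_force: [-3.4, 2.3, 10.8]
width: -0.006
```

Emit:
{"api": "jog_arm", "payload": {"series": [{"slide": [0,0,-0.05],"roll": 0,"grip": 0},{"slide": [0,0,-0.05],"roll": 0,"grip": 0}]}}

```text
time: 3.62
eef_pos: [0.4773, 0.0179, 0.2539]
orientation: [-0.596, -0.38, 0.596, -0.38]
contact_force: [-4.8, 1.2, 11.2]
width: -0.002
```

Emit:
{"api": "jog_arm", "payload": {"series": [{"slide": [0,0,-0.05],"roll": 0,"grip": 0},{"slide": [0,0,-0.05],"roll": 0,"grip": 0}]}}

```text
time: 3.78
eef_pos: [0.4771, 0.0179, 0.2533]
orientation: [-0.596, -0.38, 0.597, -0.38]
contact_force: [-4.9, 1.7, 10.2]
width: -0.003
```

Emit:
{"api": "jog_arm", "payload": {"series": [{"slide": [0,0,-0.05],"roll": 0,"grip": 0},{"slide": [0,0,-0.05],"roll": 0,"grip": 0}]}}

```text
time: 3.95
eef_pos: [0.477, 0.018, 0.2526]
orientation: [-0.596, -0.38, 0.597, -0.38]
contact_force: [-4.3, 3.2, 9.3]
width: 0.005
```

Emit:
{"api": "jog_arm", "payload": {"series": [{"slide": [0,0,-0.05],"roll": 0,"grip": 0},{"slide": [0,0,-0.05],"roll": 0,"grip": 0}]}}

```text
time: 4.12
eef_pos: [0.4768, 0.018, 0.2519]
orientation: [-0.596, -0.38, 0.597, -0.379]
contact_force: [-3.5, 2.1, 7.0]
width: -0.004
```

Emit:
{"api": "jog_arm", "payload": {"series": [{"slide": [0,0,-0.05],"roll": 0,"grip": 0},{"slide": [0,0,-0.05],"roll": 0,"grip": 0}]}}

```text
time: 4.28
eef_pos: [0.4767, 0.018, 0.2513]
orientation: [-0.596, -0.38, 0.597, -0.379]
contact_force: [-3.5, 3.4, 6.8]
width: -0.001
```

Emit:
{"api": "jog_arm", "payload": {"series": [{"slide": [0,0,-0.05],"roll": 0,"grip": 0},{"slide": [0,0,-0.05],"roll": 0,"grip": 0}]}}

```text
time: 4.45
eef_pos: [0.4769, 0.018, 0.2507]
orientation: [-0.596, -0.38, 0.597, -0.38]
contact_force: [-2.0, 1.2, 3.0]
width: -0.002
```

Emit:
{"api": "jog_arm", "payload": {"series": [{"slide": [0,0,-0.05],"roll": 0,"grip": 0},{"slide": [0,0,-0.05],"roll": 0,"grip": 0}]}}

```text
time: 4.62
eef_pos: [0.4772, 0.0178, 0.2501]
orientation: [-0.596, -0.38, 0.597, -0.38]
contact_force: [-1.7, 0.5, 1.4]
width: -0.007
```

Emit:
{"api": "jog_arm", "payload": {"series": [{"slide": [0,0,-0.05],"roll": 0,"grip": 0},{"slide": [0,0,-0.05],"roll": 0,"grip": 0}]}}

```text
time: 4.78
eef_pos: [0.4774, 0.0177, 0.2496]
orientation: [-0.596, -0.38, 0.596, -0.38]
contact_force: [-1.5, -0.5, 1.4]
width: 0.0
```

Emit:
{"api": "jog_arm", "payload": {"series": [{"slide": [0,0,-0.05],"roll": 0,"grip": 0},{"slide": [0,0,-0.05],"roll": 0,"grip": 0}]}}

```text
time: 4.95
eef_pos: [0.4776, 0.0176, 0.2491]
orientation: [0.596, 0.38, -0.596, 0.38]
contact_force: [-0.4, -0.0, 1.0]
width: -0.001
```

Emit:
{"api": "jog_arm", "payload": {"series": [{"slide": [0,0,-0.05],"roll": 0,"grip": 0},{"slide": [0,0,-0.05],"roll": 0,"grip": 0}]}}

```text
time: 5.12
eef_pos: [0.4776, 0.0177, 0.2487]
orientation: [0.596, 0.38, -0.596, 0.38]
contact_force: [-1.9, 1.0, 0.9]
width: -0.001
```

Emit:
{"api": "jog_arm", "payload": {"series": [{"slide": [0,0,-0.05],"roll": 0,"grip": 0},{"slide": [0,0,-0.05],"roll": 0,"grip": 0}]}}

```text
time: 5.28
eef_pos: [0.4775, 0.0177, 0.2483]
orientation: [0.596, 0.38, -0.596, 0.38]
contact_force: [-0.9, 1.0, 3.0]
width: -0.002
```

Emit:
{"api": "jog_arm", "payload": {"series": [{"slide": [0,0,-0.05],"roll": 0,"grip": 0},{"slide": [0,0,-0.05],"roll": 0,"grip": 0}]}}

```text
time: 5.45
eef_pos: [0.4775, 0.0177, 0.2478]
orientation: [0.596, 0.38, -0.596, 0.38]
contact_force: [-2.4, 0.1, 6.0]
width: -0.003
```

Emit:
{"api": "jog_arm", "payload": {"series": [{"slide": [0,0,1],"roll": 0,"grip": 0},{"slide": [0,0,3],"roll": 0,"grip": 0},{"slide": [0,0,6],"roll": 0,"grip": 0},{"slide": [0,0,6],"roll": 0,"grip": 0},{"slide": [0,0,6],"roll": 0,"grip": 0},{"slide": [0,0,6],"roll": 0,"grip": 0}]}}

```text
time: 5.95
eef_pos: [0.4774, 0.0177, 0.3079]
orientation: [0.597, 0.38, -0.596, 0.38]
contact_force: [-0.1, 0.8, -0.6]
width: -0.001
```

```bash
cat > look.py <<'E'
from h import *
import sys
im,d,c=grab("scene")
C=np.array([.570,.052]);a=np.radians(-115);ey=np.array([np.cos(a),np.sin(a)]);ex=np.array([ey[1],-ey[0]])
vv,uu=np.mgrid[220:365,285:430];P,z=pts(d,c,np.c_[uu.ravel(),vv.ravel()])
q=P[:,:2]-C;x=q@ex*1000;y=q@ey*1000
for n,sx,sy in(("yel",1,1),("opp",-1,-1),("s1",1,-1),("s2",-1,1)):
    out=[]
    for x0 in(38,50,60,68):
        m=(z>0)&(abs(sx*x-x0)<3)&(abs(sy*y-70)<9)&(P[:,2]>.05)&(P[:,2]<.1)
        out.append((round(float(np.median(P[m,2]))*1000,1) if m.any() else None,int(m.sum())))
    print(n,out)
if len(sys.argv)>1: cv2.imwrite(sys.argv[1],cv2.resize(im[200:370,270:470],None,fx=3,fy=3))
E
python3 look.py pics/b.png
```

```text
yel [(70.0, 27), (71.7, 19), (73.3, 28), (74.5, 23)]
opp [(75.8, 19), (81.8, 21), (89.1, 25), (88.1, 65)]
s1 [(74.6, 34), (81.2, 35), (86.1, 34), (90.0, 22)]
s2 [(75.6, 21), (81.1, 27), (88.1, 18), (85.9, 70)]
```

View pics/b.png

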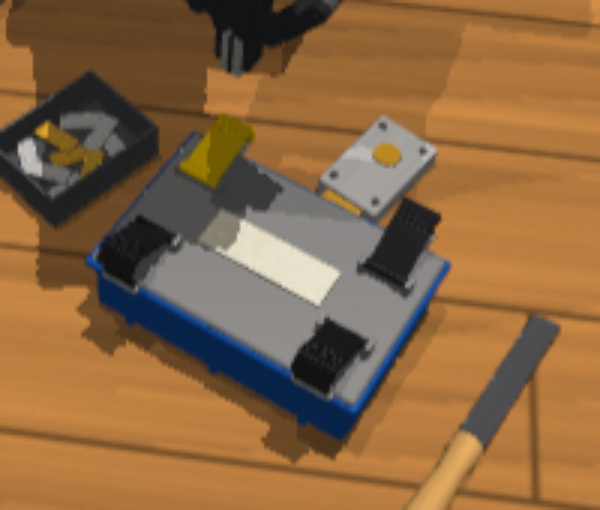

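The picture shows the yellow clip at crop pixel (217,150) lying flat. Depth gives a slope of about 0.15 rad, so it has snapped, and the three black clips are still raised. Next is the opposite clip.

Emit:
{"api": "jog_arm", "payload": {"series": [{"slide": [3.5,1.3,0],"roll": 0,"grip": 0},{"slide": [7,2.6,0],"roll": 0,"grip": 0},{"slide": [10.5,3.9,0],"roll": 0,"grip": 0},{"slide": [14,5.2,0],"roll": 0,"grip": 0},{"slide": [17.5,6.5,0],"roll": 0,"grip": 0},{"slide": [18.5,6.8,0],"roll": 0,"grip": 0},{"slide": [18.5,6.8,-2],"roll": 0,"grip": 0},{"slide": [18.5,6.8,-3],"roll": 0,"grip": 0}]}}

```text
time: 6.67
eef_pos: [0.6623, 0.086, 0.2747]
orientation: [-0.595, -0.381, 0.597, -0.38]
contact_force: [-0.1, -0.9, -0.8]
width: -0.001
```

Emit:
{"api": "jog_arm", "payload": {"series": [{"slide": [0,0,-0.8],"roll": 0,"grip": 0},{"slide": [0,0,-1.4],"roll": 0,"grip": 0},{"slide": [0,0,-1.6],"roll": 0,"grip": 0},{"slide": [0,0,-1.7],"roll": 0,"grip": 0},{"slide": [0,0,-1.8],"roll": 0,"grip": 0},{"slide": [0,0,-1.8],"roll": 0,"grip": 0}]}}

```text
time: 7.17
eef_pos: [0.6625, 0.0856, 0.2602]
orientation: [0.597, 0.38, -0.596, 0.38]
contact_force: [-0.5, -0.2, -0.2]
width: -0.0
```

Emit:
{"api": "jog_arm", "payload": {"series": [{"slide": [0,0,-0.1],"roll": 0,"grip": 0},{"slide": [0,0,-0.2],"roll": 0,"grip": 0},{"slide": [0,0,-0.2],"roll": 0,"grip": 0}]}}

```text
time: 7.42
eef_pos: [0.6625, 0.0857, 0.258]
orientation: [0.597, 0.38, -0.596, 0.38]
contact_force: [-0.4, 1.5, 0.3]
width: -0.0
```

Emit:
{"api": "jog_arm", "payload": {"series": [{"slide": [0,0,-0.1],"roll": 0,"grip": 0},{"slide": [0,0,-0.15],"roll": 0,"grip": 0},{"slide": [0,0,-0.15],"roll": 0,"grip": 0}]}}

```text
time: 7.67
eef_pos: [0.6624, 0.0857, 0.2562]
orientation: [0.596, 0.38, -0.596, 0.38]
contact_force: [0.4, -0.5, 0.2]
width: -0.002
```

Emit:
{"api": "jog_arm", "payload": {"series": [{"slide": [0,0,-0.1],"roll": 0,"grip": 0},{"slide": [0,0,-0.15],"roll": 0,"grip": 0},{"slide": [0,0,-0.15],"roll": 0,"grip": 0}]}}

```text
time: 7.92
eef_pos: [0.6624, 0.0857, 0.2546]
orientation: [-0.596, -0.38, 0.596, -0.38]
contact_force: [0.5, 0.4, -0.3]
width: 0.001
```

Emit:
{"api": "jog_arm", "payload": {"series": [{"slide": [0,0,-0.1],"roll": 0,"grip": 0},{"slide": [0,0,-0.15],"roll": 0,"grip": 0},{"slide": [0,0,-0.15],"roll": 0,"grip": 0}]}}

```text
time: 8.17
eef_pos: [0.6626, 0.0857, 0.2538]
orientation: [0.596, 0.38, -0.596, 0.38]
contact_force: [-1.6, -0.9, 5.6]
width: -0.0
```

Emit:
{"api": "jog_arm", "payload": {"series": [{"slide": [0,0,-0.05],"roll": 0,"grip": 0},{"slide": [0,0,-0.05],"roll": 0,"grip": 0}]}}

```text
time: 8.33
eef_pos: [0.6626, 0.0857, 0.2536]
orientation: [0.597, 0.38, -0.596, 0.38]
contact_force: [-2.1, -0.3, 7.5]
width: 0.0
```

Emit:
{"api": "jog_arm", "payload": {"series": [{"slide": [0,0,-0.05],"roll": 0,"grip": 0},{"slide": [0,0,-0.05],"roll": 0,"grip": 0}]}}

```text
time: 8.5
eef_pos: [0.6626, 0.0857, 0.2534]
orientation: [0.597, 0.38, -0.596, 0.38]
contact_force: [-3.6, -0.8, 9.3]
width: -0.001
```

Emit:
{"api": "jog_arm", "payload": {"series": [{"slide": [0,0,-0.05],"roll": 0,"grip": 0},{"slide": [0,0,-0.05],"roll": 0,"grip": 0}]}}

```text
time: 8.67
eef_pos: [0.6627, 0.0857, 0.2531]
orientation: [0.597, 0.38, -0.596, 0.38]
contact_force: [-2.9, -1.3, 10.8]
width: 0.002
```

Emit:
{"api": "jog_arm", "payload": {"series": [{"slide": [0,0,-0.05],"roll": 0,"grip": 0},{"slide": [0,0,-0.05],"roll": 0,"grip": 0}]}}

```text
time: 8.83
eef_pos: [0.6628, 0.0856, 0.2526]
orientation: [0.597, 0.38, -0.596, 0.38]
contact_force: [-1.8, -0.6, 9.9]
width: -0.002
```

Emit:
{"api": "jog_arm", "payload": {"series": [{"slide": [0,0,-0.05],"roll": 0,"grip": 0},{"slide": [0,0,-0.05],"roll": 0,"grip": 0}]}}

```text
time: 9.0
eef_pos: [0.6629, 0.0856, 0.2519]
orientation: [0.597, 0.38, -0.596, 0.38]
contact_force: [-0.9, -1.9, 7.2]
width: -0.006
```

Emit:
{"api": "jog_arm", "payload": {"series": [{"slide": [0,0,-0.05],"roll": 0,"grip": 0},{"slide": [0,0,-0.05],"roll": 0,"grip": 0}]}}

```text
time: 9.17
eef_pos: [0.663, 0.0855, 0.2514]
orientation: [0.597, 0.38, -0.596, 0.38]
contact_force: [-0.2, -1.7, 7.8]
width: 0.002
```

Emit:
{"api": "jog_arm", "payload": {"series": [{"slide": [0,0,-0.05],"roll": 0,"grip": 0},{"slide": [0,0,-0.05],"roll": 0,"grip": 0}]}}

```text
time: 9.33
eef_pos: [0.663, 0.0855, 0.2507]
orientation: [0.597, 0.379, -0.596, 0.38]
contact_force: [0.5, -2.2, 5.6]
width: 0.002
```

Emit:
{"api": "jog_arm", "payload": {"series": [{"slide": [0,0,-0.05],"roll": 0,"grip": 0},{"slide": [0,0,-0.05],"roll": 0,"grip": 0}]}}

```text
time: 9.5
eef_pos: [0.6631, 0.0854, 0.2502]
orientation: [0.597, 0.379, -0.596, 0.381]
contact_force: [-0.4, -2.7, 5.4]
width: 0.003
```

Emit:
{"api": "jog_arm", "payload": {"series": [{"slide": [0,0,-0.05],"roll": 0,"grip": 0},{"slide": [0,0,-0.05],"roll": 0,"grip": 0}]}}

```text
time: 9.67
eef_pos: [0.6632, 0.0854, 0.2496]
orientation: [0.597, 0.379, -0.596, 0.381]
contact_force: [1.7, -3.0, 5.0]
width: 0.003
```

Emit:
{"api": "jog_arm", "payload": {"series": [{"slide": [0,0,-0.05],"roll": 0,"grip": 0},{"slide": [0,0,-0.05],"roll": 0,"grip": 0}]}}

```text
time: 9.83
eef_pos: [0.663, 0.0856, 0.2487]
orientation: [0.597, 0.38, -0.596, 0.38]
contact_force: [2.6, -1.7, 3.7]
width: -0.003
```

Emit:
{"api": "jog_arm", "payload": {"series": [{"slide": [0,0,-0.05],"roll": 0,"grip": 0},{"slide": [0,0,-0.05],"roll": 0,"grip": 0}]}}

```text
time: 10.0
eef_pos: [0.6624, 0.0858, 0.2475]
orientation: [-0.596, -0.38, 0.596, -0.38]
contact_force: [2.4, -0.1, 2.5]
width: 0.004
```

Emit:
{"api": "jog_arm", "payload": {"series": [{"slide": [0,0,-0.05],"roll": 0,"grip": 0},{"slide": [0,0,-0.05],"roll": 0,"grip": 0}]}}

```text
time: 10.17
eef_pos: [0.6624, 0.0859, 0.2471]
orientation: [-0.596, -0.38, 0.596, -0.38]
contact_force: [1.8, -0.6, 4.0]
width: 0.001
```

Emit:
{"api": "jog_arm", "payload": {"series": [{"slide": [0,0,-0.05],"roll": 0,"grip": 0},{"slide": [0,0,-0.05],"roll": 0,"grip": 0}]}}

```text
time: 10.33
eef_pos: [0.6624, 0.0858, 0.2468]
orientation: [0.596, 0.38, -0.596, 0.38]
contact_force: [1.3, -1.3, 4.5]
width: 0.001
```

Emit:
{"api": "jog_arm", "payload": {"series": [{"slide": [0,0,-0.05],"roll": 0,"grip": 0},{"slide": [0,0,-0.05],"roll": 0,"grip": 0}]}}

```text
time: 10.5
eef_pos: [0.6625, 0.0858, 0.2465]
orientation: [0.596, 0.38, -0.596, 0.38]
contact_force: [1.2, -1.0, 5.8]
width: 0.001
```

Emit:
{"api": "jog_arm", "payload": {"series": [{"slide": [0,0,-0.05],"roll": 0,"grip": 0},{"slide": [0,0,-0.05],"roll": 0,"grip": 0}]}}

```text
time: 10.67
eef_pos: [0.6625, 0.0858, 0.2462]
orientation: [0.596, 0.38, -0.596, 0.38]
contact_force: [0.1, -1.0, 7.9]
width: 0.002
```

Emit:
{"api": "jog_arm", "payload": {"series": [{"slide": [0,0,1],"roll": 0,"grip": 0},{"slide": [0,0,3],"roll": 0,"grip": 0},{"slide": [0,0,6],"roll": 0,"grip": 0},{"slide": [0,0,9],"roll": 0,"grip": 0},{"slide": [0,0,9],"roll": 0,"grip": 0},{"slide": [0,0,9],"roll": 0,"grip": 0}]}}

```text
time: 11.17
eef_pos: [0.6625, 0.0859, 0.3376]
orientation: [0.597, 0.38, -0.596, 0.38]
contact_force: [0.1, -0.9, -0.9]
width: -0.003
```

```bash
python3 look.py pics/c.png
```

```text
yel [(69.9, 26), (71.3, 24), (72.6, 23), (74.2, 23)]
opp [(69.6, 29), (71.0, 28), (72.8, 29), (73.3, 31)]
s1 [(None, 0), (79.5, 3), (None, 0), (None, 0)]
s2 [(75.9, 22), (81.3, 26), (88.4, 25), (85.9, 73)]
```

View pics/c.png

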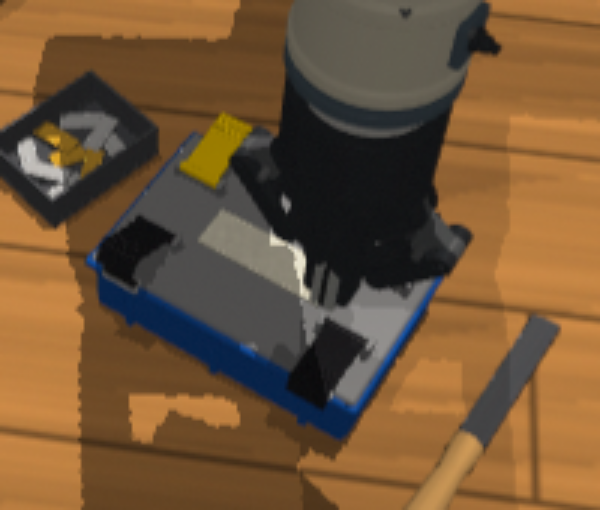

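The picture shows the opposite clip at crop pixel (328,362) flat, with a slope of about 0.13 rad. Yellow is still down and side2 is still open. Next is side1.

Emit:
{"api": "jog_arm", "payload": {"series": [{"slide": [-3.5,1.7,0],"roll": 0,"grip": 0},{"slide": [-7,3.3,0],"roll": 0,"grip": 0},{"slide": [-10.5,5,0],"roll": 0,"grip": 0},{"slide": [-12.5,5.9,-1],"roll": 0,"grip": 0},{"slide": [-12.5,5.9,-4],"roll": 0,"grip": 0},{"slide": [-12.5,5.9,-6.5],"roll": 0,"grip": 0},{"slide": [-12.5,5.9,-7.3],"roll": 0,"grip": 0},{"slide": [-12.5,5.9,-7.5],"roll": 0,"grip": 0}]}}

```text
time: 11.88
eef_pos: [0.5359, 0.1445, 0.2578]
orientation: [-0.594, -0.381, 0.599, -0.379]
contact_force: [0.6, 0.5, 0.1]
width: -0.001
```

Emit:
{"api": "jog_arm", "payload": {"series": [{"slide": [0,0,-0.1],"roll": 0,"grip": 0},{"slide": [0,0,-0.2],"roll": 0,"grip": 0},{"slide": [0,0,-0.2],"roll": 0,"grip": 0}]}}

```text
time: 12.13
eef_pos: [0.538, 0.1446, 0.2595]
orientation: [0.597, 0.38, -0.596, 0.38]
contact_force: [-0.4, -0.4, 0.5]
width: 0.006
```

Emit:
{"api": "jog_arm", "payload": {"series": [{"slide": [0,0,-0.1],"roll": 0,"grip": 0},{"slide": [0,0,-0.2],"roll": 0,"grip": 0},{"slide": [0,0,-0.2],"roll": 0,"grip": 0}]}}

```text
time: 12.38
eef_pos: [0.5376, 0.1447, 0.2572]
orientation: [0.597, 0.38, -0.596, 0.38]
contact_force: [0.4, 0.4, 0.4]
width: 0.002
```

Emit:
{"api": "jog_arm", "payload": {"series": [{"slide": [0,0,-0.1],"roll": 0,"grip": 0},{"slide": [0,0,-0.15],"roll": 0,"grip": 0},{"slide": [0,0,-0.15],"roll": 0,"grip": 0}]}}

```text
time: 12.63
eef_pos: [0.5374, 0.1447, 0.2552]
orientation: [0.596, 0.38, -0.596, 0.38]
contact_force: [-1.3, 0.6, 0.9]
width: -0.004
```

Emit:
{"api": "jog_arm", "payload": {"series": [{"slide": [0,0,-0.1],"roll": 0,"grip": 0},{"slide": [0,0,-0.1],"roll": 0,"grip": 0}]}}

```text
time: 12.8
eef_pos: [0.5375, 0.1448, 0.2545]
orientation: [0.596, 0.38, -0.596, 0.38]
contact_force: [-2.5, -0.1, 6.1]
width: 0.001
```

Emit:
{"api": "jog_arm", "payload": {"series": [{"slide": [0,0,-0.1],"roll": 0,"grip": 0},{"slide": [0,0,-0.1],"roll": 0,"grip": 0}]}}

```text
time: 12.97
eef_pos: [0.5374, 0.1449, 0.254]
orientation: [0.596, 0.38, -0.596, 0.38]
contact_force: [-4.3, -0.3, 11.1]
width: -0.003
```

Emit:
{"api": "jog_arm", "payload": {"series": [{"slide": [0,0,-0.1],"roll": 0,"grip": 0},{"slide": [0,0,-0.1],"roll": 0,"grip": 0}]}}

```text
time: 13.13
eef_pos: [0.5372, 0.1449, 0.253]
orientation: [-0.596, -0.38, 0.596, -0.38]
contact_force: [-3.6, 1.9, 11.2]
width: 0.002
```

Emit:
{"api": "jog_arm", "payload": {"series": [{"slide": [0,0,-0.05],"roll": 0,"grip": 0},{"slide": [0,0,-0.1],"roll": 0,"grip": 0}]}}

```text
time: 13.3
eef_pos: [0.537, 0.145, 0.2519]
orientation: [-0.596, -0.38, 0.597, -0.38]
contact_force: [-4.7, 2.3, 8.9]
width: -0.0
```

Emit:
{"api": "jog_arm", "payload": {"series": [{"slide": [0,0,-0.05],"roll": 0,"grip": 0},{"slide": [0,0,-0.1],"roll": 0,"grip": 0}]}}

```text
time: 13.47
eef_pos: [0.5368, 0.1451, 0.2506]
orientation: [-0.596, -0.38, 0.597, -0.379]
contact_force: [-4.0, 1.7, 6.2]
width: 0.001
```

Emit:
{"api": "jog_arm", "payload": {"series": [{"slide": [0,0,-0.05],"roll": 0,"grip": 0},{"slide": [0,0,-0.05],"roll": 0,"grip": 0}]}}

```text
time: 13.63
eef_pos: [0.537, 0.145, 0.2498]
orientation: [-0.596, -0.38, 0.597, -0.38]
contact_force: [-3.5, 1.1, 4.6]
width: 0.001
```

Emit:
{"api": "jog_arm", "payload": {"series": [{"slide": [0,0,-0.05],"roll": 0,"grip": 0},{"slide": [0,0,-0.05],"roll": 0,"grip": 0}]}}

```text
time: 13.8
eef_pos: [0.5373, 0.1448, 0.2492]
orientation: [-0.596, -0.38, 0.596, -0.38]
contact_force: [-0.8, 1.2, 1.6]
width: -0.0
```

Give felt; now feeling for the stop.

Emit:
{"api": "jog_arm", "payload": {"series": [{"slide": [0,0,-0.05],"roll": 0,"grip": 0},{"slide": [0,0,-0.1],"roll": 0,"grip": 0}]}}

```text
time: 13.97
eef_pos: [0.5375, 0.1447, 0.2481]
orientation: [-0.596, -0.38, 0.596, -0.38]
contact_force: [-1.4, 0.5, 2.5]
width: -0.001
```

Emit:
{"api": "jog_arm", "payload": {"series": [{"slide": [0,0,-0.05],"roll": 0,"grip": 0},{"slide": [0,0,-0.05],"roll": 0,"grip": 0}]}}

```text
time: 14.13
eef_pos: [0.5374, 0.1447, 0.2477]
orientation: [-0.596, -0.38, 0.596, -0.38]
contact_force: [-2.5, 1.6, 4.4]
width: 0.003
```

Emit:
{"api": "jog_arm", "payload": {"series": [{"slide": [0,0,-0.05],"roll": 0,"grip": 0},{"slide": [0,0,-0.05],"roll": 0,"grip": 0}]}}

```text
time: 14.3
eef_pos: [0.5374, 0.1447, 0.2473]
orientation: [-0.596, -0.38, 0.596, -0.38]
contact_force: [-2.7, 1.4, 6.0]
width: -0.001
```

Emit:
{"api": "jog_arm", "payload": {"series": [{"slide": [0,0,-0.05],"roll": 0,"grip": 0},{"slide": [0,0,-0.05],"roll": 0,"grip": 0}]}}

```text
time: 14.47
eef_pos: [0.5374, 0.1447, 0.247]
orientation: [-0.596, -0.38, 0.596, -0.38]
contact_force: [-4.7, 1.7, 7.8]
width: 0.002
```

Emit:
{"api": "jog_arm", "payload": {"series": [{"slide": [0,0,1],"roll": 0,"grip": 0},{"slide": [0,0,3],"roll": 0,"grip": 0},{"slide": [0,0,6],"roll": 0,"grip": 0},{"slide": [0,0,9],"roll": 0,"grip": 0},{"slide": [0,0,9],"roll": 0,"grip": 0},{"slide": [0,0,9],"roll": 0,"grip": 0}]}}

```text
time: 14.97
eef_pos: [0.5383, 0.1447, 0.339]
orientation: [0.598, 0.379, -0.595, 0.381]
contact_force: [0.5, -0.7, 0.9]
width: 0.003
```

```bash
python3 look.py
```

```text
yel [(70.0, 25), (71.4, 25), (73.0, 21), (74.4, 21)]
opp [(69.6, 27), (70.7, 26), (72.7, 24), (73.1, 31)]
s1 [(69.2, 26), (71.4, 21), (72.7, 26), (74.5, 26)]
s2 [(75.3, 21), (81.0, 24), (89.1, 21), (85.5, 70)]
```

Side1 is down at about 0.15 rad, and side2 is still open. Now side2.

Emit:
{"api": "jog_arm", "payload": {"series": [{"slide": [1.3,-3.7,0],"roll": 0,"grip": 0},{"slide": [2.6,-7.4,0],"roll": 0,"grip": 0},{"slide": [3.9,-11.1,0],"roll": 0,"grip": 0},{"slide": [5.2,-14.8,0],"roll": 0,"grip": 0},{"slide": [6.5,-18.5,0],"roll": 0,"grip": 0},{"slide": [6.5,-18.5,-2],"roll": 0,"grip": 0},{"slide": [6.5,-18.5,-4],"roll": 0,"grip": 0},{"slide": [6.5,-18.5,-5],"roll": 0,"grip": 0}]}}

```text
time: 15.68
eef_pos: [0.6013, -0.0413, 0.2832]
orientation: [-0.595, -0.38, 0.598, -0.378]
contact_force: [-0.5, -0.1, -0.6]
width: -0.001
```

Emit:
{"api": "jog_arm", "payload": {"series": [{"slide": [0,0,-1],"roll": 0,"grip": 0},{"slide": [0,0,-2],"roll": 0,"grip": 0},{"slide": [0,0,-2.4],"roll": 0,"grip": 0},{"slide": [0,0,-2.6],"roll": 0,"grip": 0},{"slide": [0,0,-2.7],"roll": 0,"grip": 0},{"slide": [0,0,-2.7],"roll": 0,"grip": 0}]}}

```text
time: 16.18
eef_pos: [0.6026, -0.04, 0.2601]
orientation: [0.596, 0.38, -0.596, 0.38]
contact_force: [0.0, 0.8, -0.1]
width: -0.003
```

Emit:
{"api": "jog_arm", "payload": {"series": [{"slide": [0,0,-0.1],"roll": 0,"grip": 0},{"slide": [0,0,-0.2],"roll": 0,"grip": 0},{"slide": [0,0,-0.2],"roll": 0,"grip": 0}]}}

```text
time: 16.43
eef_pos: [0.6026, -0.0402, 0.2581]
orientation: [0.597, 0.38, -0.596, 0.38]
contact_force: [0.2, -0.6, 1.9]
width: 0.003
```

Emit:
{"api": "jog_arm", "payload": {"series": [{"slide": [0,0,-0.1],"roll": 0,"grip": 0},{"slide": [0,0,-0.1],"roll": 0,"grip": 0}]}}

```text
time: 16.6
eef_pos: [0.6025, -0.0403, 0.2568]
orientation: [0.596, 0.38, -0.596, 0.38]
contact_force: [-0.1, 0.1, 1.0]
width: 0.001
```

Emit:
{"api": "jog_arm", "payload": {"series": [{"slide": [0,0,-0.1],"roll": 0,"grip": 0},{"slide": [0,0,-0.1],"roll": 0,"grip": 0}]}}

```text
time: 16.77
eef_pos: [0.6024, -0.0403, 0.2556]
orientation: [0.596, 0.38, -0.596, 0.38]
contact_force: [0.2, 0.5, 1.6]
width: -0.001
```

Emit:
{"api": "jog_arm", "payload": {"series": [{"slide": [0,0,-0.1],"roll": 0,"grip": 0},{"slide": [0,0,-0.1],"roll": 0,"grip": 0}]}}

```text
time: 16.93
eef_pos: [0.6024, -0.0403, 0.2546]
orientation: [-0.596, -0.38, 0.596, -0.38]
contact_force: [-0.5, -0.2, 0.2]
width: -0.001
```

Emit:
{"api": "jog_arm", "payload": {"series": [{"slide": [0,0,-0.1],"roll": 0,"grip": 0},{"slide": [0,0,-0.1],"roll": 0,"grip": 0}]}}

```text
time: 17.1
eef_pos: [0.6024, -0.0403, 0.2535]
orientation: [-0.596, -0.38, 0.596, -0.38]
contact_force: [0.5, 0.2, 0.5]
width: 0.004
```

Emit:
{"api": "jog_arm", "payload": {"series": [{"slide": [0,0,-0.05],"roll": 0,"grip": 0},{"slide": [0,0,-0.05],"roll": 0,"grip": 0}]}}

```text
time: 17.27
eef_pos: [0.6024, -0.0403, 0.2531]
orientation: [-0.596, -0.38, 0.596, -0.38]
contact_force: [0.5, -0.0, 0.5]
width: -0.0
```

Emit:
{"api": "jog_arm", "payload": {"series": [{"slide": [0,0,-0.1],"roll": 0,"grip": 0},{"slide": [0,0,-0.1],"roll": 0,"grip": 0}]}}

```text
time: 17.43
eef_pos: [0.6024, -0.0403, 0.2521]
orientation: [-0.596, -0.38, 0.596, -0.38]
contact_force: [0.5, 0.1, 0.6]
width: 0.0
```

Emit:
{"api": "jog_arm", "payload": {"series": [{"slide": [0,0,-0.1],"roll": 0,"grip": 0},{"slide": [0,0,-0.1],"roll": 0,"grip": 0}]}}

```text
time: 17.6
eef_pos: [0.6024, -0.0403, 0.2511]
orientation: [-0.596, -0.38, 0.596, -0.38]
contact_force: [0.8, -0.3, 0.6]
width: 0.0
```

Emit:
{"api": "jog_arm", "payload": {"series": [{"slide": [0,0,-0.1],"roll": 0,"grip": 0},{"slide": [0,0,-0.1],"roll": 0,"grip": 0}]}}

```text
time: 17.77
eef_pos: [0.6024, -0.0403, 0.2501]
orientation: [-0.596, -0.38, 0.596, -0.38]
contact_force: [-0.5, -0.4, 0.2]
width: -0.001
```

Emit:
{"api": "jog_arm", "payload": {"series": [{"slide": [0,0,-0.1],"roll": 0,"grip": 0},{"slide": [0,0,-0.1],"roll": 0,"grip": 0}]}}

```text
time: 17.93
eef_pos: [0.6024, -0.0403, 0.2491]
orientation: [-0.596, -0.38, 0.596, -0.38]
contact_force: [-0.5, 0.8, 1.0]
width: -0.002
```

Emit:
{"api": "jog_arm", "payload": {"series": [{"slide": [0,0,-0.1],"roll": 0,"grip": 0},{"slide": [0,0,-0.1],"roll": 0,"grip": 0}]}}

```text
time: 18.1
eef_pos: [0.6024, -0.0403, 0.2481]
orientation: [-0.596, -0.38, 0.596, -0.38]
contact_force: [1.0, 0.1, 0.3]
width: 0.002
```

Emit:
{"api": "jog_arm", "payload": {"series": [{"slide": [0,0,-0.1],"roll": 0,"grip": 0},{"slide": [0,0,-0.1],"roll": 0,"grip": 0}]}}

```text
time: 18.27
eef_pos: [0.6025, -0.0403, 0.2474]
orientation: [0.596, 0.38, -0.596, 0.38]
contact_force: [-0.2, 1.0, 2.9]
width: 0.0
```

Emit:
{"api": "jog_arm", "payload": {"series": [{"slide": [0,0,-0.05],"roll": 0,"grip": 0},{"slide": [0,0,-0.1],"roll": 0,"grip": 0}]}}

```text
time: 18.43
eef_pos: [0.6026, -0.0403, 0.2467]
orientation: [0.596, 0.38, -0.596, 0.38]
contact_force: [-1.9, -0.1, 6.8]
width: -0.001
```

Emit:
{"api": "jog_arm", "payload": {"series": [{"slide": [0,0,-0.05],"roll": 0,"grip": 0},{"slide": [0,0,-0.1],"roll": 0,"grip": 0}]}}

```text
time: 18.6
eef_pos: [0.6027, -0.0404, 0.2458]
orientation: [0.597, 0.38, -0.596, 0.38]
contact_force: [-0.8, -0.2, 6.6]
width: -0.002
```

Emit:
{"api": "jog_arm", "payload": {"series": [{"slide": [0,0,-0.05],"roll": 0,"grip": 0},{"slide": [0,0,-0.1],"roll": 0,"grip": 0}]}}

```text
time: 18.77
eef_pos: [0.6028, -0.0404, 0.2448]
orientation: [0.597, 0.38, -0.596, 0.38]
contact_force: [-0.8, -1.5, 5.7]
width: 0.0
```

Emit:
{"api": "jog_arm", "payload": {"series": [{"slide": [0,0,-0.05],"roll": 0,"grip": 0},{"slide": [0,0,-0.1],"roll": 0,"grip": 0}]}}

```text
time: 18.93
eef_pos: [0.6028, -0.0404, 0.2438]
orientation: [0.597, 0.38, -0.596, 0.38]
contact_force: [-0.3, -1.3, 4.1]
width: -0.003
```

Emit:
{"api": "jog_arm", "payload": {"series": [{"slide": [0,0,-0.05],"roll": 0,"grip": 0},{"slide": [0,0,-0.1],"roll": 0,"grip": 0}]}}

```text
time: 19.1
eef_pos: [0.6029, -0.0405, 0.2425]
orientation: [0.597, 0.38, -0.596, 0.38]
contact_force: [2.6, -1.3, 3.0]
width: 0.002
```

Emit:
{"api": "jog_arm", "payload": {"series": [{"slide": [0,0,-0.05],"roll": 0,"grip": 0},{"slide": [0,0,-0.05],"roll": 0,"grip": 0}]}}

```text
time: 19.27
eef_pos: [0.6024, -0.0403, 0.2415]
orientation: [-0.596, -0.38, 0.596, -0.38]
contact_force: [0.4, 0.0, 2.9]
width: -0.002
```

Emit:
{"api": "jog_arm", "payload": {"series": [{"slide": [0,0,-0.05],"roll": 0,"grip": 0},{"slide": [0,0,-0.05],"roll": 0,"grip": 0}]}}

```text
time: 19.43
eef_pos: [0.6024, -0.0402, 0.2411]
orientation: [-0.596, -0.38, 0.596, -0.38]
contact_force: [2.0, -0.0, 3.3]
width: -0.001
```

Emit:
{"api": "jog_arm", "payload": {"series": [{"slide": [0,0,-0.05],"roll": 0,"grip": 0},{"slide": [0,0,-0.05],"roll": 0,"grip": 0}]}}

```text
time: 19.6
eef_pos: [0.6024, -0.0402, 0.2409]
orientation: [-0.596, -0.38, 0.596, -0.38]
contact_force: [0.1, -0.7, 4.0]
width: 0.001
```

Gave at about 0.2425, and the force is rising at the stop.

Emit:
{"api": "jog_arm", "payload": {"series": [{"slide": [0,0,-0.05],"roll": 0,"grip": 0},{"slide": [0,0,-0.1],"roll": 0,"grip": 0}]}}

```text
time: 19.77
eef_pos: [0.6025, -0.0402, 0.2404]
orientation: [0.596, 0.38, -0.596, 0.38]
contact_force: [-1.6, -0.1, 13.3]
width: -0.004
```

Emit:
{"api": "jog_arm", "payload": {"series": [{"slide": [0,0,1],"roll": 0,"grip": 0},{"slide": [0,0,3],"roll": 0,"grip": 0},{"slide": [0,0,6],"roll": 0,"grip": 0},{"slide": [0,0,9],"roll": 0,"grip": 0},{"slide": [-3,-2,11],"roll": 0,"grip": 0},{"slide": [-6,-4,12],"roll": 0,"grip": 0},{"slide": [-9,-6,12],"roll": 0,"grip": 0},{"slide": [-9,-6,12],"roll": 0,"grip": 0}]}}

```text
time: 20.43
eef_pos: [0.5074, -0.1018, 0.3598]
orientation: [-0.595, -0.38, 0.598, -0.378]
contact_force: [-0.5, 1.3, -0.2]
width: 0.0
```

```bash
python3 look.py pics/d.png
```

```text
yel [(70.1, 20), (71.6, 20), (74.1, 22), (74.2, 21)]
opp [(69.8, 29), (70.7, 26), (72.4, 26), (73.5, 30)]
s1 [(69.8, 31), (71.7, 25), (73.4, 25), (74.3, 21)]
s2 [(68.1, 24), (68.5, 25), (67.9, 22), (68.1, 26)]
```

View pics/d.png

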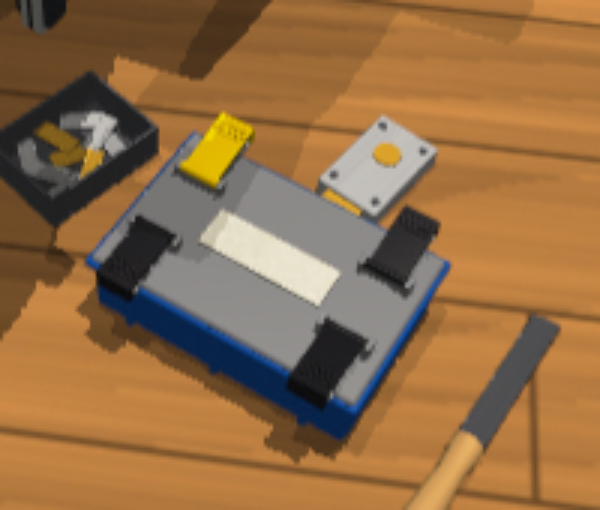

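All four clips are down (crop pixels (217,150), (328,362), (402,248) and (138,257)), nothing is touching the box, and the tray, file and lock case have not moved.

```bash
python3 -c "
from plant import arm
print(arm.sign_off())"
```

```text
the job is handed in; nothing more can be done
None
```

All four clips on the blue box are snapped down, and I handed the job in at about 20.5 s of the 67 s allowed; it reported no verdict. I pressed them with shut fingertips in this order: yellow, diagonally opposite, side1, side2. Each clip was pressed until it gave and the stop was felt, then released before the next.

- **Force:** the highest upward reading was about 13 N against the 25 N limit. Readings come only at the end of each move, so a brief peak in between would not show.
- **Clip angles:** depth after release puts yellow, opposite and side1 at about 0.13–0.15 rad, and side2 at about 0.0 rad. All are under the 0.22 rad limit.
- **Order:** depth showed the opposite clip and both side clips still raised after yellow, and side2 still raised after the next two. Side1 was hidden by the arm in the check after the opposite clip, but nothing had touched it.
- **Surroundings:** in the last picture the arm was clear of the box. The tray, file and lock case looked unmoved, judged by eye and not measured.

No check failed or disagreed.

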